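Slide the screw fixture plate out over the parts drawer and hold it

ROBOT

A 6-joint arm with a two-finger parallel gripper is mounted at the origin on the work surface. World frame = base frame: x ahead of the robot, y to its left, z up, the work surface at z = 0. Lengths are in m, angles in rad, forces in N, time in s.
With the tool pointing down it reaches from about 0.35 to 1 m from the base axis. Payload 7.1 kg.
Tool frame: the origin (TCP) lies midway between the tips of the shut fingers; the grasp point (between the pads) lies 19 mm behind it; z points along the fingers, y is the line along which they close (so a half turn about z gives the same grasp; the last joint's range is limited). The gripper opens to 85 mm and grips with 20 to 120 N. Pads are 22 mm wide; open, the fingers measure 114 mm over their backs; the gripper's body (76 mm by 85 mm) begins 54 mm behind the grasp point. The pads swing forward as they close: fully open they stand 13 mm farther back than shut.
Start: joints at [1.201, 0.423, 1.63, -0, 1.089, -0.019], TCP at [0.215, 0.587, 0.231] pointing down, gripper open.
Joint ranges: [-3, 3], [-0.9, 2.11], [0.09, 2.58], [-1.31, 4.45], [0.11, 2.69], [-2.54, 2.54]. Speed limits (rad/s): [2.39, 2.39, 3.01, 3.14, 3.14, 3.14].

INTERFACE

Orientations are given as a unit quaternion [w, x, y, z].
In Python, from rig import arm gives the robot as it stands. Calls block until the motion is done:
- arm.move_to(position, orientation): joint-space move of the TCP to a pose.
- arm.move_straight(position, max_speed=0.15, frame=None): straight line of the TCP; frame=None keeps the orientation; max_speed is the mean speed in m/s.
- arm.movej(angles): joint-space move.
- arm.let_go() and arm.grasp(newtons=None): open the fingers fully, or close them until they stop; newtons is the grip in N (None keeps the last).
- arm.wait(seconds).
- arm.ik(position, orientation): joint angles nearest the present ones, or None.
- arm.read_state(): the state.
- arm.get_image(name): name is "scene" or "side" or "wrist"; returns a dict with "frame" (400x640x3 uint8, red, green, blue), "camera_matrix" (3x3 intrinsics, pixels), "rvec" (rotation vector, rad) and "tvec" (3), from world to camera coordinates, as OpenCV has them; the wrist camera has in their place "T_tool_cam" (4x4, takes a point from camera to tool coordinates, whose origin is the TCP and whose axes are the flange's). Camera axes: x right, y down, z forward; pixel columns grow to the right and rows downward; lengths in m; the calibration is good to about 2 mm. A picture is of the moment at which its call begins: read the wrist's pose just before it. There is no depth.
A pose or a line that the arm cannot do raises arm.Unreachable and nothing moves.
- arm.sign_off(): hands the job in; it is judged then, once.
The state is a dict: "time": time; "qpos": joint angles; "joint_vel": joint speeds; "joint_torque": joint torques, N m; "eef_pos": TCP position; "eef_rot": TCP orientation; "ft_force": force on the tool from outside, world axes, zero at the start; "wrist_torque": the same for the moment, N m; "gripper_width": finger opening in m; "grip_force": force on a finger pad.
Only numpy, scipy, OpenCV 4.12 (cv2) and the standard library are available. Lean on these libraries where they do the work, as an engineer would, in place of code of your own. Each camera call takes 0.05 s, during which the arm holds its last target. There are 200 camera calls.

TASK

Pull the parts drawer of the aluminium pedestal fully open by its handle; then slide the fixture plate on top straight out over the open drawer, flat on the pedestal and without lifting it off, until its leading edge is level with the tip of the gauge pointer and square to the pedestal. More than half of the plate then hangs out, so finish while still holding it firmly with the fingers, level and not tipping: do not let go, leave the drawer open, and leave the bins, jar and screwdriver alone.

Things in the scene. Friction and masses are not known exactly. Their poses are not given: they have to be found in the camera images.
- pedestal: Fixed aluminium pedestal, 220 deep (x) x 240 wide (y) x 120 high (mm), flat top. Origin on the table under the middle of its front face; its x axis points into it (away from the robot), z up. Outward is -x. It is placed and turned differently each time (yaw within about 0.15 rad).
- drawer (a joint): The one drawer in the pedestal, opening along the pedestal's -x. Value in m: 0 shut, 0.10 fully open at its stop. May start slightly ajar. Light: about 1.5 N friction, stays where it is left. White front 90 mm high, its top 16 mm below the pedestal's top surface.
- drawer_handle (a point): Middle of the drawer's round steel handle bar, 11 mm thick, 110 mm long along the pedestal's y, carried by two stubs at 47 mm either side of the middle. The bar's axis stands 42 mm out from the drawer front (36 mm clear behind it) and 30 mm below the pedestal's top. Moves with the drawer.
- plate: Loose fixture plate (orange underlayer, pale green top with rows of slots), 140 long (x) x 110 wide (y) x 10 thick (mm), 0.35 to 0.65 kg, lying on the pedestal, its centre of mass within 2 mm of its middle. Origin in the middle of its underside; its -x end is the leading edge facing outward. It starts just behind the pedestal's front edge, turned up to 0.1 rad from square.
- plate_grip (a point): A point on the plate's grip: an upright aluminium blade on top of the plate, 12 thick (plate's x) x 60 wide (plate's y), standing 40 mm above the plate's top face, 15 mm behind the plate's middle. The point is in the blade's middle, 28 mm above the plate's top face (12 mm below the blade's top). Moves with the plate.
- plate_edge (a point): Middle of the plate's leading (-x) edge, at its top face. This edge is to be brought level with the mark.
- plate_rear (a point): Middle of the plate's rear (+x) edge, at its underside.
- front_edge (a point): Middle of the pedestal's top front edge, on its top surface, axes as the pedestal's. The plate slides out over it.
- mark_tip (a point): The mark: tip of the thin steel pointer arm of the gauge stand, beside the drawer on the pedestal's +y side, axes as the pedestal's. It stands 85 to 112 mm outward of the pedestal's front edge, 85 mm to the +y side of the pedestal's middle line and level with the plate's top face. The arm (7 mm thick, its last 22 mm 3.5 mm thick) points across towards the plate's path; the plate passes beside it without touching.
- gauge: The fixed gauge stand: steel foot 60 x 60 x 10 mm and post 14 mm thick, 137 mm high, 75 mm to the +y side of the pointer's tip. Origin on the table under the pointer's tip, axes as the pedestal's.
- bin_a: Blue open bin with black caps, 140 x 100 x 55 mm, loose bystander. Origin in the middle of its underside.
- bin_b: A second such blue bin, loose bystander. Origin in the middle of its underside.
- screw_jar: Grey jar 60 mm across, 75 mm high with white cap, loose bystander. Origin in the middle of its underside.
- driver: Screwdriver 200 mm long lying on the table, black handle 26 mm thick, loose bystander. Origin under its middle.
Not all that is in view belongs to the job. There is more than one size of the plate; the one meant has the size given above.

How it is judged:
On the way, in this order (a step that is already met when the one before it is completed fails the run):
1. the drawer is pulled open (at least 88 mm of its 100 mm) while the plate does not yet hang out more than 25 mm (value of joint drawer above 0.088 m and x of plate_edge in the frame of front_edge above -0.025 m), for 0.2 s.
2. the plate, held by the fingers, has slid out to the mark (x of plate_edge in the frame of mark_tip between -0.007 and 0.007 m and angle between plate's own z axis and vertical below 0.05 rad and z of plate_rear in the frame of front_edge between -0.006 and 0.006 m and contact force between the fingers and plate above 0.5 N), for 0.2 s.
At the end, for the whole second after the job is handed in: Drawer open at least 85 mm; plate edge within 7 mm of the pointer tip, square within 0.10 rad, within 50 mm of the middle line, level within 0.05 rad, rear edge within 6 mm of the pedestal top; fingers press on it with over 0.5 N; drawer and gauge do not carry it (under 0.3 N) (all of step 2 and angle between the x axis of plate and the x axis of pedestal, either way round below 0.1 rad and y of plate_rear in the frame of front_edge between -0.05 and 0.05 m and value of joint drawer above 0.085 m and contact force between plate and drawer below 0.3 N and contact force between plate and gauge below 0.3 N); the arm keeps its last pose, push and grip.
It fails at once if a bin, the screw jar or the screwdriver is pushed more than 30 mm (distance of any of bin_a, bin_b, screw_jar, driver from where it was at the start of the episode above 0.03 m).
It fails at once if the plate tips (more than 0.12 rad) (angle between plate's own z axis and vertical above 0.12 rad).
It fails at once if the plate is lifted off the pedestal (its rear edge more than 20 mm up) (z of plate_rear in the frame of front_edge above 0.02 m).
It also fails if it takes over 40 s, if anything falls off the work surface, if the arm or the gripper's body presses on something with over 40 N, if the wrist force passes 120 N, or if a joint passes its speed limit or range.

## Working session

There is one attempt and no reset: what is moved stays moved. The work goes in short steps, each a Python script; the robot and the scene stay as the last script left them, time stands still between calls to the robot, and variables do not carry over. Pictures are saved under pics/ and viewed, at most 10 in all, crops included, and the job is handed in when it is done.

```bash
mkdir -p pics; ls; python3 - <<'E'
from rig import arm
import cv2,numpy as np,pickle
d={}
for n in("scene","side"):
    im=arm.get_image(n); d[n]=im
    cv2.imwrite(f"pics/{n}0.png",im["frame"][:,:,::-1])
    R=cv2.Rodrigues(np.array(im["rvec"],float))[0]; print(n,(-R.T@np.array(im["tvec"]).ravel()).round(3),im["camera_matrix"][0][0])
pickle.dump(d,open("im0.pkl","wb"))
print(arm.read_state())
E
```

```text
pics
scene [ 1.168 -0.462  0.97 ] 384.9392327563024
side [ 0.094 -0.836  0.72 ] 444.6441831882943
{'time': 0.1, 'qpos': array([ 1.20103461e+00,  4.23770967e-01,  1.63059261e+00,  3.21140846e-05,
        1.08858456e+00, -1.90152409e-02]), 'joint_vel': array([-0.00077067, -0.00225962, -0.00257321, -0.00033217, -0.00017312,
        0.0003875 ]), 'joint_torque': array([-5.79178923e-04, -5.58419645e+01, -2.82446229e+01, -1.78900673e-04,
        2.92845449e-03,  4.23299821e-05]), 'eef_pos': array([0.21455336, 0.58651069, 0.23062757]), 'eef_rot': array([-1.44870416e-04,  1.74482966e-01,  9.84659959e-01, -6.62231015e-04]), 'ft_force': array([-0.40105709,  0.75428733,  0.38603465]), 'wrist_torque': array([-0.00879914, -0.0051222 ,  0.06049705]), 'grip_force': 0.0, 'gripper_width': 0.08522850309957078}
```

View pics/scene0.png

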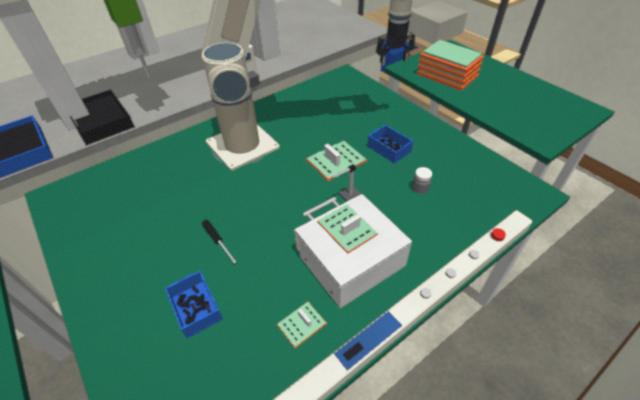

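View pics/side0.png

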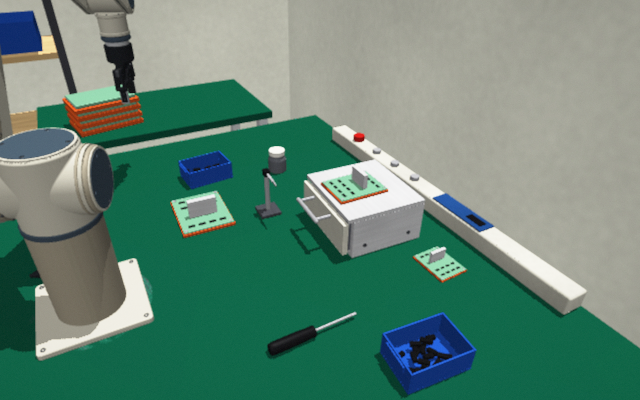

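Three plates are in view: scene (337,160) on the table and larger, scene (348,227) on the pedestal, and scene (302,324) on the table and smaller. The one on the pedestal fits the description because it lies just behind the front edge, above the drawer. The handle is at scene (322,209) and the pointer at scene (352,168). I'll confirm this with an enlarged crop.

```bash
python3 - <<'E'
import cv2
a=cv2.imread("pics/scene0.png")[150:310,285:425]; b=cv2.imread("pics/side0.png")[140:260,240:430]
a=cv2.resize(a,None,fx=3.6,fy=3.6,interpolation=cv2.INTER_CUBIC); cv2.imwrite("pics/c1.png",cv2.resize(cv2.imread("pics/scene0.png")[155:305,290:415],None,fx=4,fy=4,interpolation=cv2.INTER_CUBIC))
cv2.imwrite("pics/c2.png",cv2.resize(b,None,fx=4,fy=4,interpolation=cv2.INTER_CUBIC))
E
```

```text
(no output)
```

View pics/c1.png

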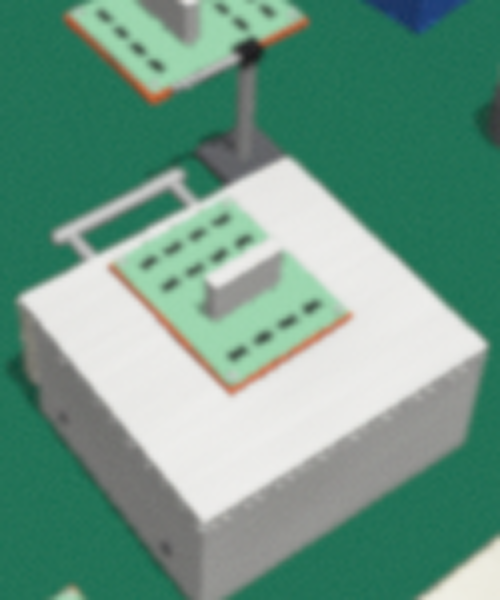

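View pics/c2.png

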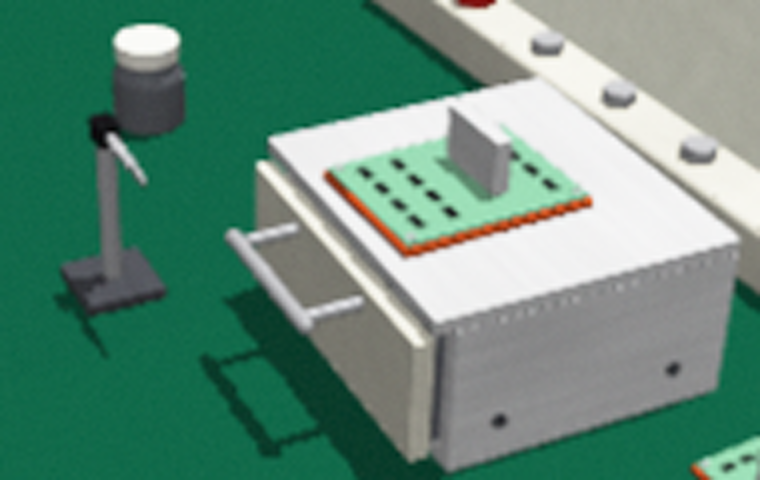

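The crops confirm the plate on the pedestal, with its slots, blade and orange underlayer. The drawer is slightly ajar. I'll fit all the poses to the corner pixels from both cameras.

```bash
cat > fit.py <<'E'
import cv2,numpy as np,pickle
from scipy.optimize import least_squares
d=pickle.load(open("im0.pkl","rb"))
S=lambda p:(np.array(p)+.5)/4-.5+[290,155]
T=lambda p:(np.array(p)+.5)/4-.5+[240,140]
def rz(a): c,s=np.cos(a),np.sin(a); return np.array([[c,-s],[s,c]])
def pts(q):
    x,y,a,dr,px,py,pa,mo=q
    P=[[0,.12],[.22,.12],[.22,-.12],[0,-.12]]; Z=[.12]*4
    pl=np.array([[-.07,.055],[.07,.055],[.07,-.055],[-.07,-.055]])@rz(pa).T+[px,py]
    P+=pl.tolist(); Z+=[.13]*4
    bl=np.array([[.021,.03],[.021,-.03]])@rz(pa).T+[px,py]   # back upper edge of blade (scene)
    bf=np.array([[.009,.03],[.009,-.03]])@rz(pa).T+[px,py]   # front upper edge (side)
    P+=bl.tolist()+bf.tolist(); Z+=[.17]*4
    P+=[[-dr-.042,.055],[-dr-.042,-.055],[-mo,.085]]; Z+=[.09,.09,.13]
    P=np.array(P)@rz(a).T+[x,y]
    return np.c_[P,Z]
sc=dict(zip([0,1,2,3,4,5,6,7,8,9,12,13,14],[(288,157),(487,346),(203,522),(20,300),(235,200),(350,315),(232,385),(112,265),(283,252),(212,290),(182,175),(58,238),(172,88)]))
sd=dict(zip([0,1,2,3,4,5,6,7,10,11,12,13,14],[(268,138),(537,78),(738,243),(437,325),(327,172),(505,122),(592,198),(405,248),(450,108),(497,147),(232,235),(305,325),(143,182)]))
def res(q):
    P=pts(q); r=[]
    for n,m,f in(("scene",sc,S),("side",sd,T)):
        i=d[n]; u=cv2.projectPoints(P,np.array(i["rvec"],float),np.array(i["tvec"],float),np.array(i["camera_matrix"]),None)[0][:,0]
        for k,v in m.items(): r.append(u[k]-f(v))
    return np.concatenate(r)
s=least_squares(res,[.6,0,0,.01,.08,0,0,.1],loss="soft_l1")
q=s.x; print("ped",q[:3].round(4),"drawer",q[3].round(4),"plate",q[4:7].round(4),"mark",q[7].round(4))
print(res(q).reshape(-1,2).round(1).tolist())
P=pts(q); print("handle",P[12:14].mean(0),"mark",P[14])
E
python3 fit.py
```

```text
ped [ 0.5761 -0.0069 -0.0494] drawer 0.0116 plate [0.0833 0.0005 0.0137] mark 0.1034
[[-0.6, -0.4], [-0.2, -0.2], [-0.3, 0.4], [-0.6, -0.6], [-2.0, -1.7], [0.4, -0.0], [-1.9, 1.8], [-1.9, -1.1], [-0.4, -0.7], [-0.2, -0.0], [-1.7, 0.4], [-0.3, 0.0], [-0.5, 0.0], [-0.5, -1.4], [0.7, -1.6], [0.9, -2.7], [-0.3, -2.2], [-0.6, -3.0], [0.3, -1.4], [1.1, -1.7], [0.1, -1.6], [0.2, -2.4], [0.5, -1.9], [0.2, -0.5], [-0.1, -0.9], [0.0, -1.6]]
handle [ 0.52260336 -0.00420568  0.09      ] mark [0.47706545 0.08314866 0.13      ]
```

The fit gives a pedestal yaw of −0.05 and the plate edge about 13 mm behind the front edge. The bar is at x≈0.523 and the mark is 103 mm out, which is within the 85–112 range. Next is a hover over the handle and one close look with the wrist camera.

```bash
cat > h.py <<'E'
import numpy as np,cv2
from scipy.spatial.transform import Rotation as Ro
def quat(psi): return [0,-np.sin(psi/2),np.cos(psi/2),0]   # tool down, y axis at psi from world y
def T(st):
    w,x,y,z=st["eef_rot"]; M=np.eye(4); M[:3,:3]=Ro.from_quat([x,y,z,w]).as_matrix(); M[:3,3]=st["eef_pos"]; return M
def wproj(P,Tw,im):
    M=np.linalg.inv(Tw@np.array(im["T_tool_cam"])); return cv2.projectPoints(np.array(P,float),cv2.Rodrigues(M[:3,:3])[0],M[:3,3].copy(),np.array(im["camera_matrix"]),None)[0][:,0]
E
python3 - <<'E'
from rig import arm
from h import *
import pickle
arm.move_to([.54,-.005,.36],quat(-.049))
st=arm.read_state(); im=arm.get_image("wrist"); pickle.dump((st,im),open("w1.pkl","wb"))
print(st["time"],st["qpos"].round(2),st["eef_pos"].round(4),np.array(im["T_tool_cam"]).round(3))
from fit import pts,q
u=wproj(pts(q),T(st),im); print(u.round(0).tolist())
f=im["frame"][:,:,::-1].copy()
for p in u: cv2.drawMarker(f,tuple(int(round(v)) for v in p),(255,0,255),cv2.MARKER_CROSS,7,1)
cv2.imwrite("pics/w1.png",cv2.resize(f,(800,500),interpolation=cv2.INTER_CUBIC))
E
```

```text
2.5417 [-0.03  0.17  1.68  0.    1.3  -1.55] [ 0.54   -0.0044  0.3598] [[ 0.    -0.958 -0.285  0.074]
 [ 1.     0.    -0.     0.001]
 [ 0.    -0.285  0.958 -0.143]
 [ 0.     0.     0.     1.   ]]
ped [ 0.5761 -0.0069 -0.0494] drawer 0.0116 plate [0.0833 0.0005 0.0137] mark 0.1034
[[-0.6, -0.4], [-0.2, -0.2], [-0.3, 0.4], [-0.6, -0.6], [-2.0, -1.7], [0.4, -0.0], [-1.9, 1.8], [-1.9, -1.1], [-0.4, -0.7], [-0.2, -0.0], [-1.7, 0.4], [-0.3, 0.0], [-0.5, 0.0], [-0.5, -1.4], [0.7, -1.6], [0.9, -2.7], [-0.3, -2.2], [-0.6, -3.0], [0.3, -1.4], [1.1, -1.7], [0.1, -1.6], [0.2, -2.4], [0.5, -1.9], [0.2, -0.5], [-0.1, -0.9], [0.0, -1.6]]
handle [ 0.52260336 -0.00420568  0.09      ] mark [0.47706545 0.08314866 0.13      ]
[[399.0, 203.0], [388.0, 331.0], [241.0, 331.0], [230.0, 202.0], [354.0, 213.0], [351.0, 300.0], [280.0, 300.0], [275.0, 214.0], [337.0, 286.0], [293.0, 287.0], [337.0, 279.0], [293.0, 279.0], [352.0, 162.0], [277.0, 162.0], [381.0, 127.0]]
```

View pics/w1.png

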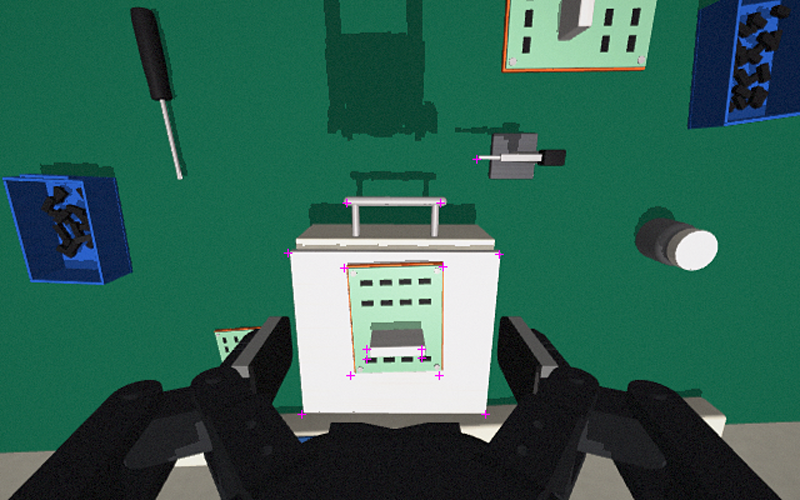

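The wrist view agrees with the fit. The bar at (395,202) and the mark at (476,158) coincide with the predictions, and the plate is about 4 mm further out than fitted. Now I'll hook the shut fingers (22 mm) into the 36 mm gap behind the bar and pull.

```bash
python3 - <<'E'
from rig import arm
from h import *
psi=-.0494; ux=np.array([np.cos(psi),np.sin(psi),0]); Q=quat(psi)
bar=np.array([.5226,-.0042,0])
g=bar+.0238*ux
arm.grasp(20)
arm.move_straight(list(g+[0,0,.2]),.25,Q)
arm.move_straight(list(g+[0,0,.115]),.15)
f0=arm.read_state()["ft_force"]
arm.move_straight(list(g+[0,0,.076]),.06)
st=arm.read_state(); print(st["time"],st["eef_pos"],(st["ft_force"]-f0).round(1))
arm.move_straight(list(g-.085*ux+[0,0,.076]),.08)
st=arm.read_state(); print(st["time"],((st["ft_force"]-f0)@ux).round(2))
for k in range(16):
    d=.085+.002*(k+1)
    arm.move_straight(list(g-d*ux+[0,0,.076]),.03)
    f=(arm.read_state()["ft_force"]-f0)@ux
    print(round(d,3),f.round(1),end="; ")
    if f>8: break
d-=.008
arm.move_straight(list(g-d*ux+[0,0,.076]),.05)
arm.move_straight(list(g-d*ux+[0,0,.2]),.2)
st=arm.read_state(); im=arm.get_image("scene"); print(st["time"]); cv2.imwrite("pics/s1.png",im["frame"][:,:,::-1])
E
```

```text
5.6667 [ 0.54648839 -0.00537917  0.07595735] [-0.7  0.3  0.6]
6.875 -0.86
0.087 -0.3; 0.089 -0.4; 0.091 -0.3; 0.093 -0.2; 0.095 -1.4; 0.097 0.1; 0.099 5.5; 0.101 9.9; 9.95
```

The force rise at the stop shows the drawer is fully open. Next I'll hover over the blade with the grip turned 90° and look from close by.

```bash
python3 - <<'E'
from rig import arm
from h import *
import pickle,io,contextlib
with contextlib.redirect_stdout(io.StringIO()): from fit import pts,q,rz
q=q.copy(); q[3]=.1; q[4]=.0795; q[5]=.0025
psi=q[2]; Rm=rz(psi); g=Rm@[q[4]+.015,q[5]]+q[:2]; print(g)
arm.let_go()
c=[(abs(j[5]),s,j) for s in(1,-1) if (j:=arm.ik([g[0],g[1],.26],quat(psi+s*np.pi/2))) is not None]
s=min(c)[1]; print(s,min(c)[2].round(2))
arm.move_to([g[0],g[1],.29],quat(psi+s*np.pi/2))
st=arm.read_state(); im=arm.get_image("wrist"); pickle.dump((st,im,q),open("w2.pkl","wb")); print(st["time"])
u=wproj(pts(q),T(st),im); print(u[4:].round(0).tolist())
f=im["frame"][:,:,::-1].copy()
for p in u: cv2.drawMarker(f,tuple(int(round(v)) for v in p),(255,0,255),cv2.MARKER_CROSS,7,1)
cv2.imwrite("pics/w2.png",cv2.resize(f,(800,500),interpolation=cv2.INTER_CUBIC))
E
```

```text
[ 0.67063426 -0.00901869]
-1 [-0.03  0.46  1.5  -0.    1.18  0.02]
12.1833
[[236.0, 141.0], [369.0, 139.0], [365.0, 236.0], [244.0, 237.0], [323.0, 169.0], [323.0, 229.0], [310.0, 169.0], [311.0, 229.0], [118.0, 140.0], [135.0, 226.0], [124.0, 112.0]]
```

View pics/w2.png

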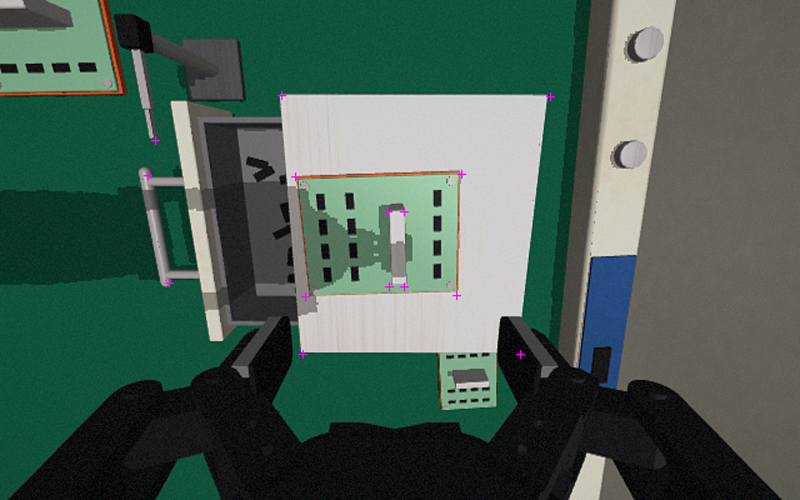

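Blade, plate and handle coincide with the predictions to within 2 px, and the mark shows at (153,137). I'll grasp the blade and slide to about 10 mm short of the mark.

```bash
python3 - <<'E'
from rig import arm
from h import *
import pickle
st,im,q=pickle.load(open("w2.pkl","rb"))
psi=q[2]; c,s=np.cos(psi),np.sin(psi); W=lambda x,y,z:[q[0]+c*x-s*y,q[1]+s*x+c*y,z]
Qp=quat(psi+q[6]-np.pi/2); Qs=quat(psi-np.pi/2)
f0=arm.read_state()["ft_force"]
arm.move_straight(W(q[4]+.015,q[5],.139),.12,Qp)
def pr(t):
    st=arm.read_state(); print(t,round(st["time"],2),st["eef_pos"].round(4),(st["ft_force"]-f0).round(1),st["wrist_torque"].round(2),round(st["gripper_width"],4),st["grip_force"])
pr("down"); arm.grasp(90); arm.wait(.2); pr("grip")
gx=-q[7]+.07+.015
x0=q[4]+.015
arm.move_straight(W(x0-.03,q[5]*.7,.139),.05,Qp); pr("a")
arm.move_straight(W(gx+.010,.0005,.139),.05,Qs); pr("b")
for n in("wrist","scene"):
    st=arm.read_state(); im=arm.get_image(n); pickle.dump((st,im,q),open(f"{n}3.pkl","wb"))
    cv2.imwrite(f"pics/{n}3.png",cv2.resize(im["frame"][:,:,::-1],(800,500),interpolation=cv2.INTER_CUBIC) if n=="wrist" else cv2.resize(im["frame"][150:275,270:420,::-1],None,fx=4.8,fy=4.8,interpolation=cv2.INTER_CUBIC))
E
```

```text
down 13.64 [ 0.6713 -0.009   0.1399] [ 0.5  0.7 -0.3] [ 0.02 -0.01  0.05] 0.0856 0.0
grip 14.51 [ 0.671  -0.009   0.1394] [0.8 0.6 2.4] [0.03 0.01 0.1 ] 0.0109 88.62912654876709
a 15.26 [ 0.6401 -0.0082  0.1394] [0.3 1.3 6.4] [ 0.01 -0.09 -0.04] 0.0109 89.31651949882507
b 16.87 [ 0.5682 -0.006   0.1393] [4.7 0.6 4.7] [-0.07 -1.01 -0.02] 0.0105 89.4321870803833
```

View pics/wrist3.png

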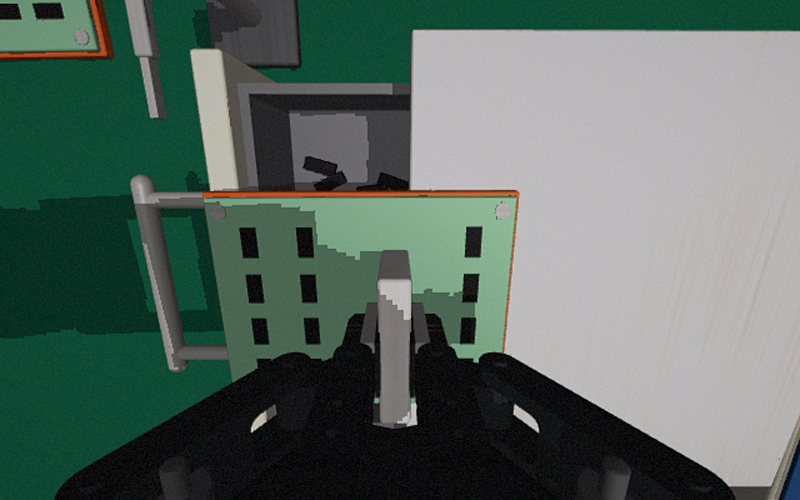

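View pics/scene3.png

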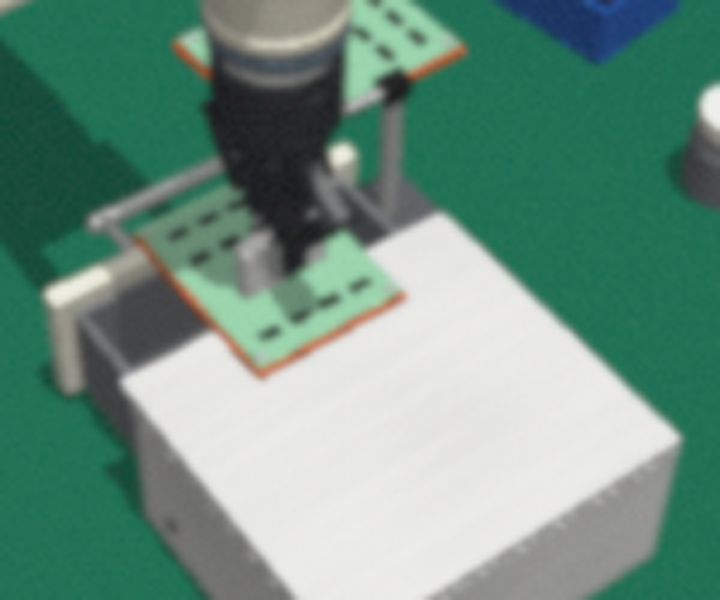

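The tip is at about (156,118) and the plate's leading +y top corner at about (205,193). The plate is flat and looks square. I'll compute the remaining distance from these pixels.

```bash
cat > meas.py <<'E'
from h import *
import pickle
st,im,q=pickle.load(open("wrist3.pkl","rb"))
M=T(st)@np.array(im["T_tool_cam"]); K=np.array(im["camera_matrix"])
def ray(u,v,z=.13):
    d=M[:3,:3]@np.linalg.solve(K,[(u+.5)/1.25-.5,(v+.5)/1.25-.5,1]); o=M[:3,3]; p=(o+d*(z-o[2])/d[2])[:2]-q[:2]
    c,s=np.cos(q[2]),np.sin(q[2]); return np.array([c*p[0]+s*p[1],-s*p[0]+c*p[1]])
for n,a in dict(tip=(156,118),frontcorner=(205,193),rearcorner=(519,191),leftlow=(231,378),pedfront_a=(412,30,.12),pedfront_b=(411,188,.12)).items(): print(n,ray(*a).round(4))
E
python3 meas.py
```

```text
tip [-0.1055  0.0869]
frontcorner [-0.0903  0.0568]
rearcorner [0.0446 0.0577]
leftlow [-0.0914 -0.0356]
pedfront_a [-0.0018  0.1211]
pedfront_b [-0.0013  0.058 ]
```

```bash
python3 - <<'E'
from rig import arm
from h import *
import pickle
st,im,q=pickle.load(open("w2.pkl","rb"))
psi=q[2]; c,s=np.cos(psi),np.sin(psi); W=lambda x,y,z:[q[0]+c*x-s*y,q[1]+s*x+c*y,z]
arm.move_straight(W(-q[7]+.085-.0025,.0005,.139),.04,quat(psi-np.pi/2)); arm.wait(.3)
st=arm.read_state(); im=arm.get_image("wrist"); pickle.dump((st,im,q),open("wrist3.pkl","wb"))
print(st["time"],st["eef_pos"].round(4),st["ft_force"].round(1),st["wrist_torque"].round(2),st["grip_force"])
cv2.imwrite("pics/w4.png",cv2.resize(im["frame"][70:220,100:300,::-1],None,fx=4,fy=4,interpolation=cv2.INTER_CUBIC))
E
```

```text
17.725 [ 0.5552 -0.0053  0.1392] [3.1 0.7 6.6] [-0.15 -0.78  0.04] 89.70904111862183
```

View pics/w4.png

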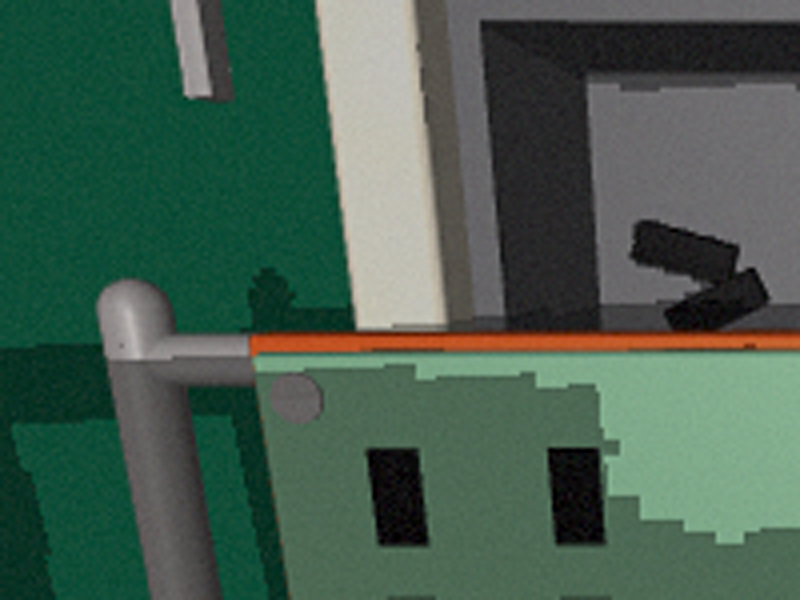

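The tip is at crop (205,99) and the plate's top corner at (256,354).

```bash
cat >> meas.py <<'E'
print()
F=lambda u,v:((100+u/4)*1.25,(70+v/4)*1.25)
for n,a in dict(tip=(205,99),tipL=(198,99),corner=(256,354),low=(289,598)).items(): print(n,ray(*F(*a)).round(4))
E
python3 meas.py|tail -4
```

```text
tip [-0.1052  0.0867]
tipL [-0.1061  0.0867]
corner [-0.1037  0.0546]
low [-0.1044  0.0198]
```

The edge is within 1.5 mm of the tip and square to about 0.02 rad. I'll make the last 1 mm move, hold, and hand in.

```bash
python3 - <<'E'
from rig import arm
from h import *
import pickle
q=pickle.load(open("w2.pkl","rb"))[2]
psi=q[2]; c,s=np.cos(psi),np.sin(psi); W=lambda x,y,z:[q[0]+c*x-s*y,q[1]+s*x+c*y,z]
arm.move_straight(W(-q[7]+.085-.0037,.0005,.139),.02); arm.wait(.5)
st=arm.read_state(); print(st["time"],st["eef_pos"].round(4),st["grip_force"])
print(arm.sign_off())
E
```

```text
18.525 [ 0.5545 -0.0053  0.1392] 89.39488649368286
the job is handed in; nothing more can be done
None
```

I pulled the drawer open to its stop, slid the plate out until its leading edge was within about 1 mm of the pointer tip and square to about 0.02 rad, and handed the job in at 18.5 s with the fingers still holding it at about 89 N; no verdict came back.

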